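# Release the big stones from the feed chute into the tray

## Task

Push the empty steel tray along the table, without lifting it, until its rim is home against the stop bar under the mouths of the two-lane stone chute. Then press down the rear paddle of the lane that holds the two big stones, so that its gate lifts and both slide out into the tray, and let the paddle up again so that the gate shuts. Keep the other lane shut with its small stones, work the gate only by its paddle, and do not touch the stones or disturb the other things on the table.

Things in the scene. Friction and masses are not known exactly. Their poses are not given: they have to be found in the camera images.
- rack: Grey steel frame of the chute, 296 x 190 mm, fixed. Origin on the table midway below the two lane mouths; +y is the way stones run out, x across the lanes, z up. Low stop bar, 276 mm wide, 50 mm high, front face at y = -50 mm: the tray belongs against it. The rest of the frame is behind that face; only the lanes, from 85 mm up, stand out over the tray.
- tray: Empty stainless tray, 300 x 200 x 45 mm (x, y, z), its top rim 8 mm wider all round (316 x 216), inner floor 10 mm up, 0.5 to 0.8 kg, loose. Origin under its centre. Starts 125 to 170 mm out from home (rack +y), up to 20 mm aside, turned up to 0.12 rad from the rack. Home: rim against the stop bar, origin at about y = +58 mm in the rack's frame.
- lane_big: The lane with the two big stones. Fixed steel trough, 70 mm wide inside, 55 mm deep, 250 mm long, sloping 28 degrees down to the rack's +y. Origin on the table below the middle of its mouth (floor there 90 mm up), axes as the rack's. The lanes are alike, side by side, 136 mm between centres; which is nearer the robot varies.
- lane_small: The lane with the three small stones. Fixed steel trough, 70 mm wide inside, 55 mm deep, 250 mm long, sloping 28 degrees down to the rack's +y. Origin on the table below the middle of its mouth (floor there 90 mm up), axes as the rack's. The lanes are alike, side by side, 136 mm between centres; which is nearer the robot varies.
- lane_big_paddle (a point): Paddle of the lane with the big stones: 72 x 58 mm steel plate with ribbed black pad, the rear end of the lever; this point is the middle of its top. At rest 0.26 m behind the mouth (rack -y), 0.28 m up, sloping 28 degrees (rear edge higher). Fully pressed it is nearly level, 83 mm lower and 25 mm farther back (-y). Takes 3 to 8 N; it springs back when let go.
- lane_small_paddle (a point): Paddle of the lane with the small stones: 72 x 58 mm steel plate with ribbed black pad, the rear end of the lever; this point is the middle of its top. At rest 0.26 m behind the mouth (rack -y), 0.28 m up, sloping 28 degrees (rear edge higher). Fully pressed it is nearly level, 83 mm lower and 25 mm farther back (-y). Takes 3 to 8 N; it springs back when let go.
- lane_big_lever (a joint): Rocking lever of the lane with the big stones. 0 = gate shut, paddle up; 0.5 rad = hard stop, paddle fully down, gate 70 mm open. Sprung towards 0. Stones pass freely from about 0.4 and slide out in a second or two. Cross pin 105 mm behind the mouth, 193 mm up.
- lane_small_lever (a joint): Rocking lever of the lane with the small stones. 0 = gate shut, paddle up; 0.5 rad = hard stop, paddle fully down, gate 70 mm open. Sprung towards 0. Stones pass freely from about 0.4 and slide out in a second or two. Cross pin 105 mm behind the mouth, 193 mm up.
- lane_big_gate: Gate of the lane with the big stones: a bent steel plate 92 mm wide and 60 mm high across the mouth, carried by the front ends of the lever's two side arms. Origin on the lever's cross pin, turning with the lever.
- lane_small_gate: The same gate on the lane with the small stones.
- big_a: Big stone next to the gate, about 50 x 60 x 40 mm, 0.17 kg. Broken pale stone, irregular; origin about its middle.
- big_b: Big stone behind it, about 47 x 62 x 38 mm, 0.16 kg. Broken pale stone, irregular; origin about its middle.
- small_a: Small stone, about 28 x 32 x 22 mm, 0.03 kg, in the other lane. Broken pale stone, irregular; origin about its middle.
- small_b: Small stone, about 28 x 32 x 22 mm, 0.03 kg, in the other lane. Broken pale stone, irregular; origin about its middle.
- small_c: Small stone, about 28 x 32 x 22 mm, 0.03 kg, in the other lane. Broken pale stone, irregular; origin about its middle.
- brush: Bystander: brush 200 mm long lying on the table behind the paddles, on the robot's side. Origin at the middle of its underside.
- block_wood: Bystander: wooden block 100 x 45 x 35 mm on the table behind the paddles. Origin under its centre.
- jar: Bystander: lidded glass jar, 60 mm wide, 75 mm high, on the far side of the chute. Origin under its centre.
- wash_bottle: Bystander: white bottle, 66 mm wide, 170 mm high, on the far side of the chute. Origin under its centre.
- flake: Bystander: flat stone chip 45 x 36 x 20 mm on the table behind the paddles. Origin under its centre.
Mind the look-alikes: they are no part of the job. What is shaped like the big_b but purple is not meant.

How it is judged:
On the way, in this order (a step that is already met when the one before it is completed fails the run):
1. the tray is home under the mouths: within 17 mm of the stop bar, within 50 mm of centre and 0.15 rad of square (y of tray in the frame of rack below 0.075 m and x of tray in the frame of rack between -0.05 and 0.05 m and angle between the y axis of tray and the y axis of rack, either way round below 0.15 rad), for 0.2 s.
2. the lever of the big stones is pressed and its gate is up (over 0.3 rad) (value of joint lane_big_lever above 0.3 rad), for 0.2 s.
At the end, for the whole second after the job is handed in: Both big stones lie at rest inside the tray, the tray stands flat on the table and still under the mouths (at most 42 mm from the stop bar), both gates are shut (levers below 0.04 rad) and the three small stones are still in their lane (moved less than 25 mm) (x of big_a in the frame of tray between -0.148 and 0.148 m and y of big_a in the frame of tray between -0.098 and 0.098 m and z of big_a in the frame of tray between 0.01 and 0.06 m and linear speed of each of big_a, big_b below 0.03 m/s and x of big_b in the frame of tray between -0.148 and 0.148 m and y of big_b in the frame of tray between -0.098 and 0.098 m and z of big_b in the frame of tray between 0.01 and 0.06 m and distance of each of small_a, small_b, small_c from where it was at the start of the episode below 0.025 m and value of joint each of lane_big_lever, lane_small_lever below 0.04 rad and angle between tray's own z axis and vertical below 0.05 rad and linear speed of tray below 0.02 m/s and y of tray in the frame of rack below 0.1 m); the robot touches nothing.
It fails at once if the lane of the small stones was opened (lever over 0.1 rad) (value of joint lane_small_lever above 0.1 rad).
It fails at once if the gate was opened (over 0.08 rad) before the tray was home (value of joint lane_big_lever above 0.08 rad and y of tray in the frame of rack above 0.1 m).
It fails at once if the tray was lifted (over 15 mm) or tipped (over 0.15 rad) (height (world z) of tray above 0.015 m or angle between tray's own z axis and vertical above 0.15 rad).
It fails at once if the robot touched a stone of the chute, or a gate plate instead of the paddle (contact force between any of the fingers, the arm and big_a above 0.5 N or contact force between any of the fingers, the arm and big_b above 0.5 N or contact force between any of the fingers, the arm and small_a above 0.5 N or contact force between any of the fingers, the arm and small_b above 0.5 N or contact force between any of the fingers, the arm and small_c above 0.5 N or contact force between any of the fingers, the arm and lane_big_gate above 0.5 N or contact force between any of the fingers, the arm and lane_small_gate above 0.5 N).
It fails at once if a bystander was moved by more than 30 mm (distance of any of brush, block_wood, jar, wash_bottle, flake from where it was at the start of the episode above 0.03 m).
It also fails if it takes over 56 s, if anything falls off the work surface, if the arm or the gripper's body presses on something with over 40 N, if the wrist force passes 120 N, or if a joint passes its speed limit or range.

## Robot

A 6-joint arm with a two-finger parallel gripper is mounted at the origin on the work surface. World frame = base frame: x ahead of the robot, y to its left, z up, the work surface at z = 0. Lengths are in m, angles in rad, forces in N, time in s.
With the tool pointing down it reaches from about 0.25 to 0.725 m from the base axis. Payload 4 kg.
Tool frame: the origin (TCP) lies midway between the tips of the shut fingers; the grasp point (between the pads) lies 19 mm behind it; y points along the fingers, x is the direction in which the jaws open and shut, and the axes are right-handed (so a half turn about y gives the same grasp; the last joint's range is limited). The gripper opens to 85 mm and grips with 20 to 120 N. Pads are 22 mm wide; open, the fingers measure 114 mm over their backs; the gripper's body (76 mm by 85 mm) begins 54 mm behind the grasp point. The pads swing forward as they close: fully open they stand 13 mm farther back than shut.
Start: joints at [1.273, 0.241, 0.005, 1.335, 0, 1.571], TCP at [0.147, 0.478, 0.231] pointing down, gripper open.
Joint ranges: [-2.72, 2.72], [-1.05, 1.87], [-1.09, 1.28], [-1.99, 2.15], [-1.42, 1.44], [-3.14, 3.14]. Speed limits (rad/s): [2.79, 2.79, 3.14, 3.14, 3.14, 3.14].

## Interface

Orientations are given as a unit quaternion [x, y, z, w].
In Python, from workcell import bot gives the robot as it stands. The module is installed in compiled form; this text tells all that it offers.
- The arm moves only by the shell command python3 -m inch 'ROWS'. ROWS is text: rows parted by semicolons, each of 7 numbers parted by spaces: the turn, a rotation vector about the tool's x, y, z in degrees, then the shift along the tool's x, y, z in mm, then the closure, from 0 (fully open) to 1 (shut). In form: ax ay az dx dy dz fingers; .... A call has 1 to 12 rows; each row shifts and turns the commanded pose from where the row before left it, along the tool's axes as they then stand; what a row does not reach is not made up. A row lasts 1/8 s, in which the tool goes at most 62.5 mm and 10.7 degrees, less where a joint would pass 70% of its speed; a pose out of reach is approached as far as the arm can. A call with a gripper value outside its range is refused whole. The fingers move at their own pace and stop on an object; the grip force is fixed at half the most. Time passes only in rows, so rows that do not move let the fingers close. It gives the time, the measured TCP pose, the force and the opening at its end, in the units of the state.
- bot.get_obs(): the state, without advancing time (a new reading comes with each control period).
- bot.camera(name): name is "side" or "top"; returns a dict with "color" (400x640x3 uint8, blue, green, red), "fx", "fy", "cx", "cy" (pixels), "k1" (the pictures are not rectified: a ray, as slopes to the right and down, at radius r is drawn at 1 + k1 r^2 times it, then the intrinsics apply), "extrinsics" (4x4, takes a point from world to camera coordinates). Camera axes: x right, y up, looking along -z (the intrinsics and any distortion apply to the point x, -y, -z); pixel columns grow to the right and rows downward; lengths in m; the calibration is good to about 2 mm. A picture is of the moment at which its call begins. There is no depth.
- bot.job_done(): hands the job in, once; it reports no verdict.
Trained networks look in the newest picture that a camera, given by its name, has taken for a name from the list of things; names that differ only in an ending like _2 or _b are one class to them, and where a whole thing is asked for, a point or a joint stands for the part that bears it (a point fixed in the world has none). Each returns a list of dicts, best first, with "conf" (0 to 1); they miss things now and then, are a little off and sometimes report something else, mostly with a low value. They report only what shows in the picture. A call takes as long as a camera call. They do not tell look-alikes from the thing itself.
- bot.look_for(name, camera): "extent" ([left, top, right, bottom] in pixels, round what is visible of it).
- bot.cut_out(name, camera): "region" (400x640 bool, what is visible of it) and "extent" ([left, top, right, bottom] in pixels, round what is visible of it).
- bot.spot_point(name, camera): "point" ([column, row] in pixels: a listed point, or the origin of a listed thing).
The state is a dict: "clock": time; "joint_pos": joint angles; "joint_vel": joint speeds; "tau": joint torques, N m; "eef_pos": TCP position; "tool_rot": TCP orientation; "ft_force": force on the tool from outside, world axes, zero at the start; "ft_torque": the same for the moment, N m; "grip_width": finger opening in m.
Only numpy, scipy, OpenCV 4.12 (cv2) and the standard library are available. Lean on these libraries where they do the work, as an engineer would, in place of code of your own. Each camera call takes 0.05 s, during which the arm holds its last target.

## Working session

There is one attempt and no reset: what is moved stays moved. The work goes in short steps, Python scripts to look and compute and a shell command to move; the robot and the scene stay as the last step left them, time stands still between calls to the robot, and variables do not carry over. Pictures are saved under pics/ and viewed, and the job is handed in when it is done.

```bash
mkdir -p pics
cat > h.py <<'E'
import numpy as np, cv2
from workcell import bot
def K(c): return np.array([[c['fx'],0,c['cx']],[0,c['fy'],c['cy']],[0,0,1.]])
def D(c): return np.array([c['k1'],0,0,0,0.])
def ray(c,px):
    E=np.array(c['extrinsics']);R=E[:3,:3];t=E[:3,3]
    u=cv2.undistortPoints(np.array([[px]],float),K(c),D(c))[0,0]
    d=R.T@np.array([u[0],-u[1],-1]); o=-R.T@t
    return o,d
def atz(c,px,z):
    o,d=ray(c,px); return o+d*(z-o[2])/d[2]
def tri(c1,p1,c2,p2):
    o1,d1=ray(c1,p1);o2,d2=ray(c2,p2)
    s=np.linalg.lstsq(np.c_[d1,-d2],o2-o1,rcond=None)[0]
    a=o1+d1*s[0];b=o2+d2*s[1];return (a+b)/2,np.linalg.norm(a-b)
def proj(c,P):
    E=np.array(c['extrinsics']);q=(E[:3,:3]@np.array(P,float).reshape(-1,3).T).T+E[:3,3]
    q=q*[1,-1,-1]
    return cv2.projectPoints(q,np.zeros(3),np.zeros(3),K(c),D(c))[0][:,0]
E
python3 - <<'E'
from h import *
np.set_printoptions(precision=3,suppress=True)
C={}
for n in('side','top'):
    c=bot.camera(n);C[n]=c;cv2.imwrite(f'pics/{n}0.png',c['color'])
    o,d=ray(c,(320,200));print(n,o,d,c['k1'])
    for k in('rack','tray','lane_big','lane_small','lane_big_paddle','lane_small_paddle','big_a','small_a','brush','block_wood','jar','wash_bottle','flake'):
        r=bot.spot_point(k,n);print(n,k,[(np.round(x['point'],1).tolist(),round(x['conf'],2)) for x in r[:3]])
o=bot.get_obs();print(o['clock'],o['eef_pos'],o['tool_rot'])
E
```

```text
side [ 0.228 -1.132  0.966] [ 0.234  0.789 -0.568] -0.023905942255902597
side rack [([302.1, 230.9], 0.57)]
side tray [([293.3, 201.2], 0.84)]
side lane_big []
side lane_small [([354.8, 207.2], 0.47), ([263.8, 318.1], 0.23)]
side lane_big_paddle [([295.3, 214.9], 0.77)]
side lane_small_paddle [([349.6, 204.2], 0.96), ([284.4, 205.5], 0.36), ([292.3, 202.6], 0.15)]
side big_a [([398.6, 273.0], 0.64), ([226.0, 197.5], 0.54), ([349.3, 205.1], 0.53)]
side small_a []
side brush [([262.4, 316.1], 0.6)]
side block_wood [([361.0, 319.5], 0.88), ([350.1, 206.9], 0.64)]
side jar [([368.5, 222.2], 0.49)]
side wash_bottle [([380.2, 249.2], 0.83)]
side flake [([293.1, 215.0], 0.48), ([303.8, 326.8], 0.43)]
top [ 0.362 -0.072  1.15 ] [ 0.143  0.005 -0.99 ] 0.018272176785060705
top rack []
top tray [([220.7, 199.3], 0.96), ([289.3, 126.6], 0.36)]
top lane_big [([282.1, 224.7], 0.85), ([308.6, 221.3], 0.66)]
top lane_small [([291.4, 179.7], 0.6)]
top lane_big_paddle [([384.8, 220.3], 0.66)]
top lane_small_paddle [([384.8, 162.9], 0.88)]
top big_a [([195.7, 281.2], 0.85), ([285.8, 223.5], 0.67), ([372.1, 128.5], 0.67)]
top small_a [([285.3, 180.3], 0.63), ([287.5, 166.2], 0.59), ([294.4, 172.1], 0.59)]
top brush [([393.7, 267.7], 0.93)]
top block_wood [([411.5, 182.7], 0.7), ([286.8, 224.3], 0.68), ([295.0, 175.2], 0.61)]
top jar [([288.8, 125.8], 0.59)]
top wash_bottle [([327.5, 131.7], 0.78)]
top flake [([413.2, 230.9], 0.47), ([285.6, 220.1], 0.2)]
1.4 [0.147 0.478 0.231] [ 0.569  0.42  -0.42  -0.569]
```

View pics/top0.png

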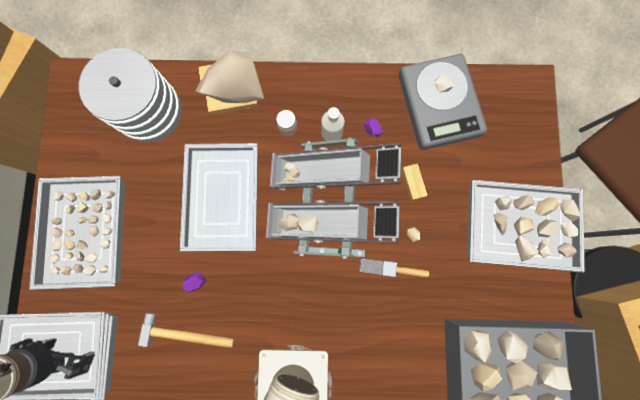

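View pics/side0.png

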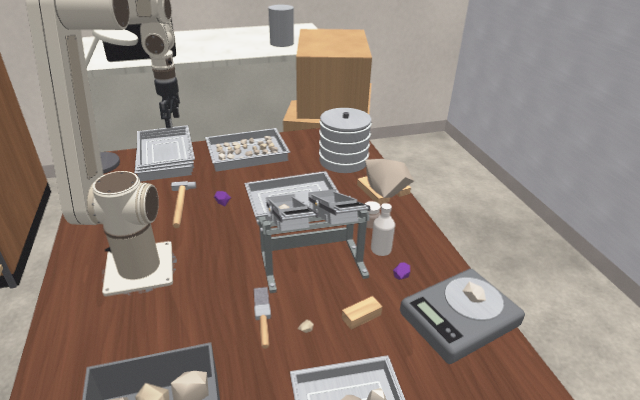

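The big stones are in the near lane (row 223) and the small ones in the far lane (row 170). The tray is to the left of the chute, around (220,198). Next I'll zoom in and measure.

Run:
```python
from h import *
np.set_printoptions(precision=4,suppress=True)
t=bot.camera('top');s=bot.camera('side')
for n,k in(('top','tray'),('top','lane_big_paddle'),('top','lane_small_paddle'),('side','lane_big_paddle'),('side','lane_small_paddle'),('side','tray'),('top','lane_big'),('top','rack')):
    for r in bot.cut_out(k,n)[:2]:
        m=r['region'].astype(np.uint8)
        cs=max(cv2.findContours(m,0,2)[0],key=cv2.contourArea)
        print(n,k,round(r['conf'],2),r['extent'],cv2.minAreaRect(cs))
        if k=='tray' and n=='top':
            b=cv2.boxPoints(cv2.minAreaRect(cs));P=np.array([atz(t,p,.045) for p in b]);print(P,P.mean(0));print(np.linalg.norm(np.diff(P,axis=0),axis=1),np.diff(P,axis=0))
for k,p in(('big',(384.8,220.3)),('small',(384.8,162.9))): print(k,atz(t,p,.28))
for k,p in(('big0',(282.1,224.7)),('small0',(291.4,179.7))): print(k,atz(t,p,.0))
im=cv2.resize(t['color'][120:280,160:460],None,fx=2.66,fy=2.66,interpolation=2);cv2.imwrite('pics/tz.png',im)
im=cv2.resize(s['color'][160:360,220:440],None,fx=3,fy=3,interpolation=2);cv2.imwrite('pics/sz.png',im)
```

```text
top tray 0.79 [179.6, 145.2, 255.5, 255.6] ((218.5, 197.0), (106.0, 77.0), 90.0)
[[0.6815 0.3523 0.045 ]
 [0.6857 0.1236 0.045 ]
 [0.3738 0.1101 0.045 ]
 [0.37   0.3292 0.045 ]] [0.5278 0.2288 0.045 ]
[0.2287 0.3122 0.2191] [[ 0.0042 -0.2286  0.    ]
 [-0.3119 -0.0135  0.    ]
 [-0.0039  0.2191  0.    ]]
top tray 0.39 [269.8, 202.7, 284.9, 232.4] ((274.70733642578125, 220.63414001464844), (15.018688201904297, 32.24600601196289), 6.340191841125488)
[[0.4144 0.0876 0.045 ]
 [0.5072 0.081  0.045 ]
 [0.5031 0.0375 0.045 ]
 [0.4105 0.0447 0.045 ]] [0.4588 0.0627 0.045 ]
[0.093  0.0437 0.0929] [[ 0.0927 -0.0066  0.    ]
 [-0.0041 -0.0435  0.    ]
 [-0.0926  0.0072  0.    ]]
top lane_big_paddle 0.65 [267.5, 201.9, 398.9, 242.4] ((375.0, 222.5), (41.0, 46.0), 90.0)
top lane_small_paddle 0.84 [269.1, 143.9, 400.2, 190.8] ((372.5, 164.5), (41.0, 55.0), 90.0)
side lane_big_paddle 0.7 [266.0, 199.3, 318.8, 220.8] ((290.7744140625, 206.46951293945312), (25.17839241027832, 48.7003059387207), 83.6598129272461)
side lane_big_paddle 0.5 [244.0, 171.3, 334.8, 217.7] ((291.52703857421875, 195.662155151
[... 162 characters left out ...]
), (59.62665939331055, 13.121186256408691), 4.763641834259033)
side tray 0.66 [244.4, 174.9, 335.6, 217.3] ((291.02703857421875, 195.16217041015625), (39.78455352783203, 87.46025085449219), 80.53767395019531)
top lane_big 0.7 [265.3, 200.6, 401.8, 243.0] ((333.0, 222.0), (42.0, 132.0), 90.0)
top rack 0.59 [294.7, 138.4, 365.6, 257.6] ((330.07696533203125, 249.61538696289062), (70.02737426757812, 18.1771240234375), 1.301952600479126)
top rack 0.57 [268.6, 154.6, 287.2, 188.4] ((278.5233154296875, 171.0287628173828), (15.283978462219238, 33.13273239135742), 6.009006023406982)
big [ 0.4433 -0.2153  0.28  ]
small [ 0.5766 -0.2163  0.28  ]
big0 [0.4507 0.0456 0.    ]
small0 [0.5884 0.0219 0.    ]
```

View pics/tz.png

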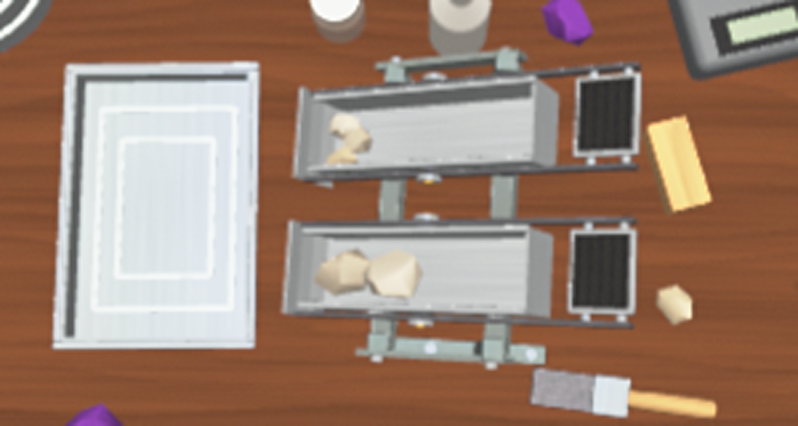

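View pics/sz.png

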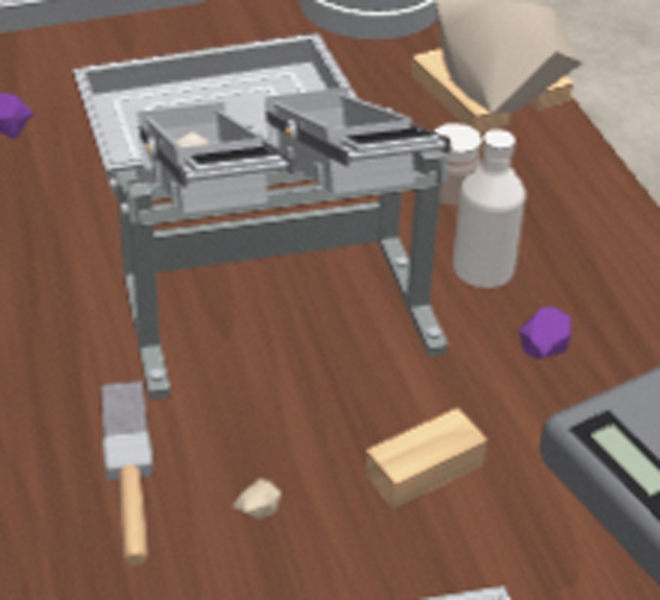

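```bash
cat >> h.py <<'E'
def pad(cx):
    a=np.radians(28);o=np.array([cx,-.26,.28]);u=np.array([1,0,0]);v=np.array([0,-np.cos(a),np.sin(a)])
    return [o+i*.036*u+j*.029*v for i,j in((-1,1),(-1,-1),(1,-1),(1,1))]
def lane(cx):
    a=np.radians(28);o=np.array([cx,0,.09]);b=np.array([0,-np.cos(a),np.sin(a)]);n=np.array([0,np.sin(a),np.cos(a)])
    return [o+np.array([.035*i,0,0])+.055*n+b*l for i,l in((-1,0),(-1,.25),(1,.25),(1,0))]
def T(p,X):
    c,s=np.cos(p[2]),np.sin(p[2]);X=np.array(X);return np.c_[c*X[:,0]-s*X[:,1]+p[0],s*X[:,0]+c*X[:,1]+p[1],X[:,2]]
def rim(hx=.158,hy=.108,z=.045): return [np.array([i*hx,j*hy,z]) for i,j in((-1,-1),(1,-1),(1,1),(-1,1))]
E
python3 - <<'E'
from h import *
from scipy.optimize import least_squares as LS
np.set_printoptions(precision=4,suppress=True)
t=bot.camera('top');s=bot.camera('side')
Z=lambda L:np.array(L)/2.66+[160,120]
# near paddle: right-bottom, left-bottom, left-top, right-top  (rack -x near robot = bottom ; -y = right)
obs=np.r_[Z([(632,315),(571,313),(573,230),(635,230)]),Z([(637,158),(575,154),(577,74),(638,75)])]
X=pad(-.068)+pad(.068)
f=lambda p:(proj(t,T(p,X))-obs).ravel()
r=LS(f,[.51,.04,0]);print('rack',r.x,np.abs(r.fun).max(),r.fun.reshape(-1,2).mean(0))
ot=Z([(255,347),(259,64),(67,64),(54,348)])
g=lambda p:(proj(t,T(p,rim()))-ot).ravel()
q=LS(g,[.528,.229,0]);print('tray',q.x,q.fun)
R=r.x;c_,s_=np.cos(R[2]),np.sin(R[2]);d=q.x[:2]-R[:2];print('tray in rack',c_*d[0]+s_*d[1],-s_*d[0]+c_*d[1],q.x[2]-R[2])
for n,c in(('top',t),('side',s)):
    im=c['color'].copy();im=cv2.resize(im,None,fx=4,fy=4)
    def pl(P):cv2.polylines(im,[np.int32(np.round(4*proj(c,P)+1.5))],True,(0,0,255),1)
    for x in(-.068,.068):pl(T(R,pad(x)));pl(T(R,lane(x)))
    pl(T(R,[(-.138,-.05,.05),(.138,-.05,.05),(.138,-.05,0),(-.138,-.05,0)]));pl(T(q.x,rim()))
    im=im[500:1120,680:1720] if n=='top' else im[640:1200,900:1600]
    cv2.imwrite(f'pics/fit_{n}.png',cv2.resize(im,None,fx=.76,fy=.76) if n=='top' else im)
E
```

```text
rack [ 0.5178  0.0386 -0.0396] 1.578716459417933 [-0.0083  0.0114]
tray [0.527  0.2252 0.0262] [ 0.0593  0.2419  0.4225 -0.7042 -0.132  -0.1495 -0.3356  0.5261]
tray in rack 0.0017995723866796346 0.18679259795160713 0.06573078110332559
```

View pics/fit_top.png

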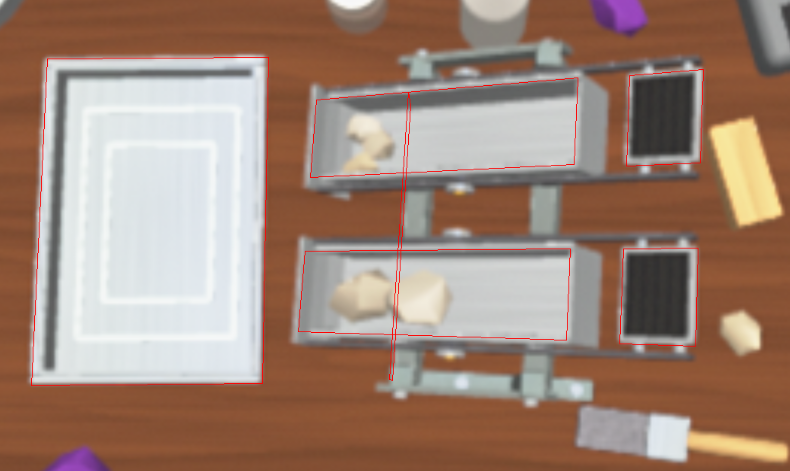

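View pics/fit_side.png

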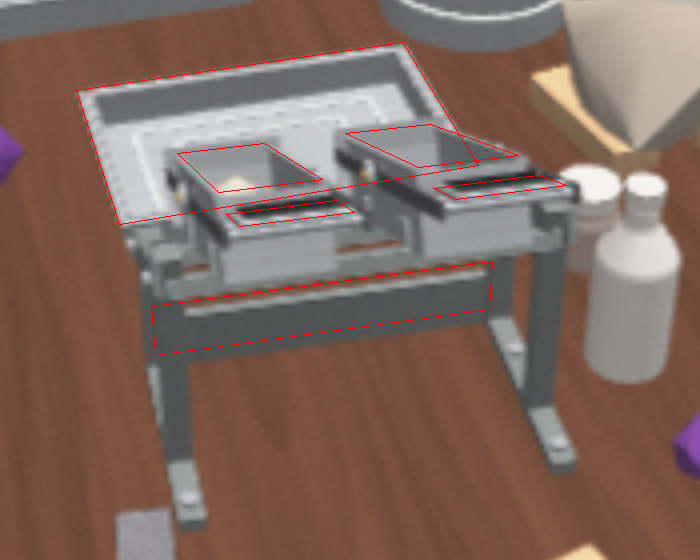

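```bash
cat >> h.py <<'E'
from scipy.spatial.transform import Rotation as Ro
RK=np.array([.5178,.0386,-.0396])
def W(x,y,z): return T(RK,[(x,y,z)])[0]
def plan(tgt,xdir=None):
    o=bot.get_obs();R=Ro.from_quat(o['tool_rot']);p=np.array(o['eef_pos'])
    print('t',o['clock'],'p',p,'F',np.round(o['ft_force'],1),'tool axes cols\n',np.round(R.as_matrix(),3))
    print('shift now mm',np.round(1000*R.inv().apply(np.array(tgt)-p),1))
    if xdir is not None:
        y=np.array([0,0,-1.]);x=np.r_[xdir,0];x/=np.linalg.norm(x);Rt=Ro.from_matrix(np.c_[x,y,np.cross(x,y)])
        print('turn deg',np.round((R.inv()*Rt).as_rotvec(degrees=True),1),'shift after turn',np.round(1000*Rt.inv().apply(np.array(tgt)-p),1))
E
python3 - <<'E'
from h import *
np.set_printoptions(precision=4,suppress=True)
a=RK[2];x=np.array([np.cos(a),np.sin(a)])
tg=W(.002,.187+.108+.011+.025,.20);print(tg)
plan(tg,x);plan(tg,-x)
print('paddle',W(-.068,-.26,.28),'home tool',W(0,.058+.119,.012))
t=bot.camera('top');print(atz(t,(193,282),.02),atz(t,(120,240),.045))
E
```

```text
[0.5329 0.3693 0.2   ]
t 2.0 p [0.1467 0.478  0.2313] F [-0.4 -0.6 -0.5] tool axes cols
 [[ 0.293  0.    -0.956]
 [ 0.956 -0.     0.293]
 [-0.    -1.    -0.   ]]
shift now mm [   9.4   31.3 -401.1]
turn deg [ 0.  75.2  0. ] shift after turn [390.2  31.3 -93.4]
t 2.0 p [0.1467 0.478  0.2313] F [-0.4 -0.6 -0.5] tool axes cols
 [[ 0.293  0.    -0.956]
 [ 0.956 -0.     0.293]
 [-0.    -1.    -0.   ]]
shift now mm [   9.4   31.3 -401.1]
turn deg [   0.  -104.8   -0. ] shift after turn [-390.2   31.3   93.4]
paddle [ 0.4396 -0.2185  0.28  ] home tool [0.5248 0.2155 0.012 ]
[0.2799 0.2941 0.02  ] [0.3954 0.5021 0.045 ]
```

```bash
python3 -m inch '0 9.4 0 0 0 0 0;0 9.4 0 0 0 0 0;0 9.4 0 0 0 0 0;0 9.4 0 0 0 0 0;0 9.4 0 0 0 0 0;0 9.4 0 0 0 0 0;0 9.4 0 0 0 0 0;0 9.4 0 0 0 0 0'
python3 -m inch '0 0 0 39 0 -9 0;0 0 0 39 0 -9 0;0 0 0 39 0 -9 0;0 0 0 39 0 -9 0;0 0 0 39 0 -9 0;0 0 0 39 5 -9 0;0 0 0 39 5 -9 0;0 0 0 39 5 -10 0;0 0 0 39 5 -10 0;0 0 0 39 5 -10 0;0 0 0 0 0 0 0'
python3 - <<'E'
from h import *
a=RK[2];x=np.array([np.cos(a),np.sin(a)])
plan(W(.002,.187+.108+.011+.025,.012),x)
t=bot.camera('top');cv2.imwrite('pics/top1.png',t['color'])
E
```

```text
clock: 3.05
eef_pos: [0.1467, 0.478, 0.2313]
tool_rot: [-0.707, 0.016, -0.016, 0.707]
ft_force: [-0.5, -0.1, -0.1]
grip_width: 0.0853
clock: 4.42
eef_pos: [0.5349, 0.368, 0.2046]
tool_rot: [0.707, -0.016, 0.015, -0.707]
ft_force: [-0.9, 0.1, 0.2]
grip_width: 0.0855
t 4.425 p [0.53492563 0.36800124 0.2046193 ] F [-0.9  0.1  0.2] tool axes cols
 [[ 0.999 -0.001  0.043]
 [-0.043 -0.001  0.999]
 [-0.001 -1.    -0.001]]
shift now mm [ -1.9 192.6   1.4]
turn deg [ 0.1 -0.2 -0.1] shift after turn [ -2.1 192.6   1.2]
```

View pics/top1.png

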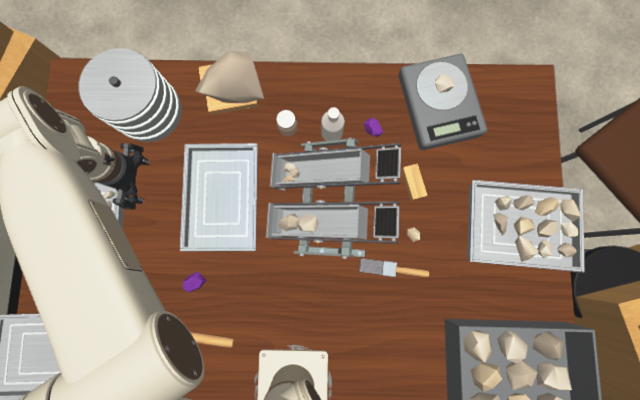

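The open fingers (around (138,150) and (138,205)) are beyond the tray's outer edge at column 183. I'll lower the gripper there.

```bash
python3 -m inch '0 0 0 0 40 0 0;0 0 0 0 40 0 0;0 0 0 0 40 0 0;0 0 0 0 40 0 0;0 0 0 0 20 0 0;0 0 0 0 11 0 0;0 0 0 0 0 0 0'
python3 - <<'E'
from h import *
a=RK[2];x=np.array([np.cos(a),np.sin(a)])
plan(W(0,.058+.119,.012),x)
for n in('top','side'):
    t=bot.camera(n);im=t['color']
    cv2.imwrite(f'pics/{n}2.png',cv2.resize(im[100:280,60:300],None,fx=3,fy=3) if n=='top' else cv2.resize(im[100:280,160:400],None,fx=3,fy=3))
E
```

```text
clock: 5.35
eef_pos: [0.5319, 0.37, 0.0152]
tool_rot: [0.707, -0.014, 0.013, -0.707]
ft_force: [0.3, 0.5, 0.4]
grip_width: 0.0853
t 5.35 p [0.53189172 0.36999238 0.01516769] F [0.3 0.5 0.4] tool axes cols
 [[ 0.999 -0.001  0.039]
 [-0.039 -0.     0.999]
 [-0.001 -1.    -0.   ]]
shift now mm [  -1.1    3.2 -154.7]
turn deg [ 0.   0.1 -0. ] shift after turn [  -1.     3.2 -154.7]
```

View pics/top2.png

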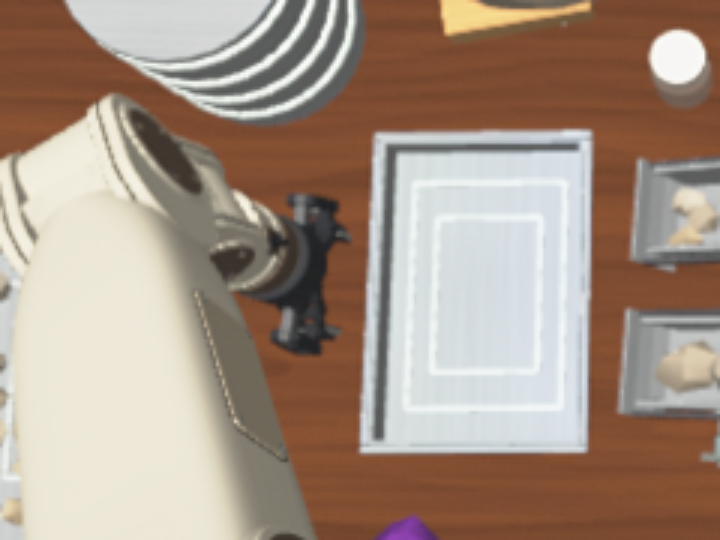

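View pics/side2.png

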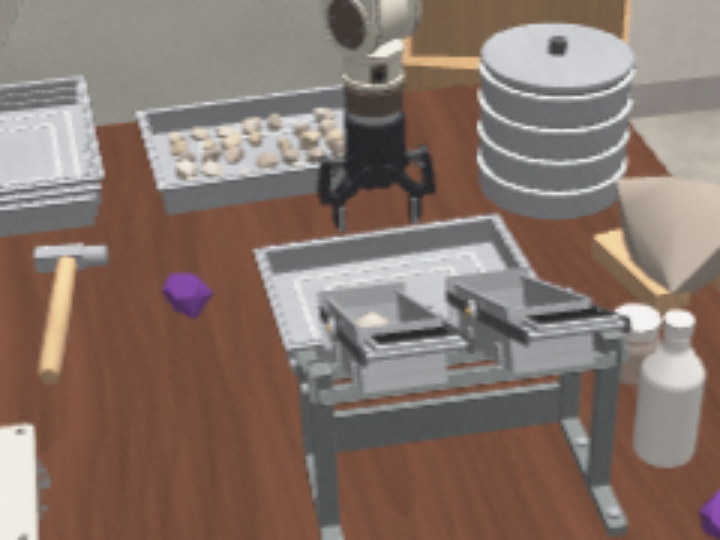

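The fingers straddle about 85 mm of the outer rim and sit clear of it. Now I'll push gently.

```bash
python3 -m inch '0 0 0 0 0 -10 0;0 0 0 0 0 -10 0;0 0 0 0 0 -10 0;0 0 0 0 0 -10 0;0 0 0 0 0 -10 0;0 0 0 0 0 -10 0;0 0 0 0 0 -10 0;0 0 0 0 0 -10 0;0 0 0 0 0 -10 0;0 0 0 0 0 -10 0;0 0 0 0 0 -10 0;0 0 0 0 0 -10 0'
python3 -m inch '0 0 0 0 0 -10 0;0 0 0 0 0 -8 0;0 0 0 0 0 -6 0;0 0 0 0 0 -4 0;0 0 0 0 0 0 0'
python3 - <<'E'
from h import *
plan(W(0,.058+.119,.012))
for n in('top','side'):
    t=bot.camera(n);im=t['color']
    cv2.imwrite(f'pics/{n}3.png',cv2.resize(im[100:280,130:370],None,fx=3,fy=3) if n=='top' else cv2.resize(im[100:280,160:400],None,fx=3,fy=3))
E
```

```text
clock: 6.95
eef_pos: [0.5284, 0.2504, 0.0161]
tool_rot: [-0.706, 0.014, -0.014, 0.708]
ft_force: [0.4, 5.8, 1.6]
grip_width: 0.0851
clock: 7.58
eef_pos: [0.5272, 0.2218, 0.016]
tool_rot: [-0.707, 0.014, -0.014, 0.707]
ft_force: [0.2, 4.4, 2.3]
grip_width: 0.0855
t 7.575 p [0.52721347 0.2218202  0.01598442] F [0.2 4.4 2.3] tool axes cols
 [[ 0.999  0.001  0.04 ]
 [-0.04   0.001  0.999]
 [ 0.001 -1.     0.001]]
shift now mm [-2.2  4.  -6.5]
```

View pics/top3.png

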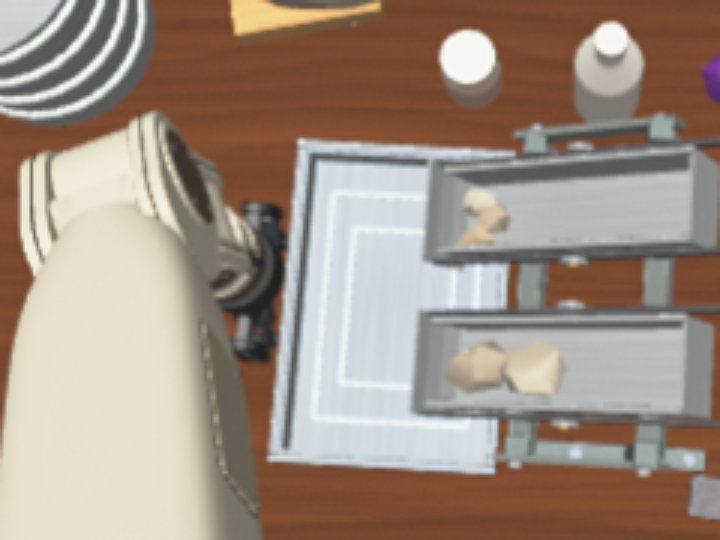

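View pics/side3.png

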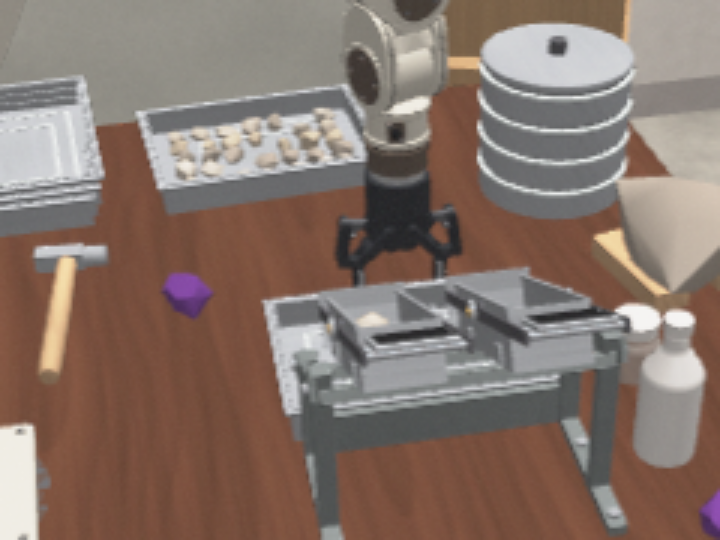

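```bash
python3 -m inch '0 0 0 0 0 -4 0;0 0 0 0 0 -3 0;0 0 0 0 0 0 0'
python3 -m inch '0 0 0 0 0 -3 0;0 0 0 0 0 -2 0;0 0 0 0 0 0 0'
python3 - <<'E'
from h import *
t=bot.camera('top');im=t['color']
cv2.imwrite(f'pics/top4.png',cv2.resize(im[130:270,200:320],None,fx=4.2,fy=4.2,interpolation=2))
E
```

```text
clock: 8.05
eef_pos: [0.527, 0.2157, 0.0159]
tool_rot: [-0.706, 0.014, -0.014, 0.708]
ft_force: [0.9, 4.6, 3.9]
grip_width: 0.085
clock: 8.43
eef_pos: [0.5269, 0.211, 0.0159]
tool_rot: [-0.706, 0.013, -0.014, 0.708]
ft_force: [0.7, 6.4, 3.0]
grip_width: 0.0854
```

View pics/top4.png

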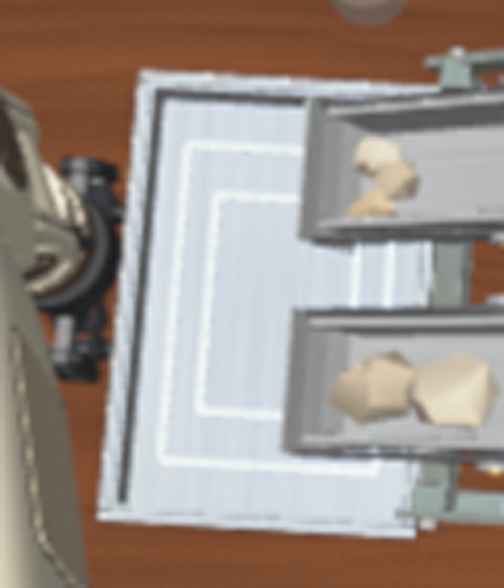

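Run:
```python
from h import *
from scipy.optimize import least_squares as LS
t=bot.camera('top')
o=np.array([(141,72),(98,518),(415,537)])/4.2+[200,130]
X=[(.158,.108,.045),(-.158,.108,.045),(-.158,-.108,.045)]
q=LS(lambda p:(proj(t,T(p,X))-o).ravel(),[.52,.1,0]);R=RK;d=q.x[:2]-R[:2];c,s=np.cos(R[2]),np.sin(R[2])
print(q.x,q.fun,c*d[0]+s*d[1],-s*d[0]+c*d[1],q.x[2]-R[2])
```

```text
[ 0.515219    0.09155467 -0.03872722] [-0.15752827 -0.80513358 -0.07908951  0.4380444   0.22965624  0.29298989] -0.004675433790937945 0.05281097121485489 0.0008727838855590725
```

The tray is square, with an estimated y of about 53 mm (home is 58 mm). I'll nudge it a little more and watch the force to confirm it is against the bar.

```bash
python3 -m inch '0 0 0 0 0 -2 0;0 0 0 0 0 0 0'
python3 -m inch '0 0 0 0 0 -2 0;0 0 0 0 0 0 0'
```

```text
clock: 8.78
eef_pos: [0.5273, 0.2108, 0.016]
tool_rot: [-0.705, 0.013, -0.014, 0.709]
ft_force: [1.0, 11.0, 2.1]
grip_width: 0.0851
clock: 9.02
eef_pos: [0.5273, 0.2108, 0.016]
tool_rot: [-0.703, 0.013, -0.014, 0.711]
ft_force: [1.4, 15.3, -0.3]
grip_width: 0.085
```

The force rose to 15 N with no motion, so the tray is home. I'll back off, raise the gripper and shut the fingers.

```bash
python3 -m inch '0 0 0 0 0 10 0;0 0 0 0 0 20 0;0 0 0 0 -20 10 0;0 0 0 0 -50 0 0;0 0 0 0 -50 0 0;0 0 0 0 -50 0 1;0 0 0 0 -50 0 1;0 0 0 0 -50 0 1;0 0 0 0 -50 0 1;0 0 0 0 -50 0 1;0 0 0 0 0 0 1'
python3 - <<'E'
from h import *
a=RK[2];x=np.array([np.cos(a),np.sin(a)])
plan(W(-.068,-.257,.38),x)
t=bot.camera('top');cv2.imwrite('pics/top5.png',t['color'])
E
```

```text
clock: 10.4
eef_pos: [0.5289, 0.2464, 0.3898]
tool_rot: [-0.706, 0.011, -0.017, 0.708]
ft_force: [0.5, -0.2, -0.1]
grip_width: -0.0003
t 10.4 p [0.52892612 0.24639753 0.38981062] F [ 0.5 -0.2 -0.1] tool axes cols
 [[ 0.999  0.008  0.039]
 [-0.04   0.003  0.999]
 [ 0.008 -1.     0.003]]
shift now mm [ -71.     7.9 -465.1]
turn deg [-0.2  0.   0.4] shift after turn [ -70.9    9.8 -465.1]
```

View pics/top5.png

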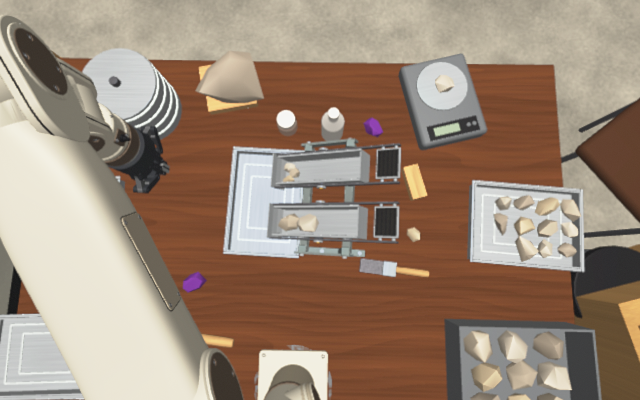

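```bash
python3 -m inch '0 0 0 -6 0 -39 1;0 0 0 -6 0 -39 1;0 0 0 -6 0 -39 1;0 0 0 -6 0 -39 1;0 0 0 -6 0 -39 1;0 0 0 -6 0 -39 1;0 0 0 -6 0 -39 1;0 0 0 -6 0 -39 1;0 0 0 -6 0 -39 1;0 0 0 -6 0 -39 1;0 0 0 -6 0 -39 1;0 0 0 -5 0 -36 1'
python3 -m inch '0 0 0 0 0 0 1'
python3 - <<'E'
from h import *
a=RK[2];x=np.array([np.cos(a),np.sin(a)])
plan(W(-.068,-.26,.30),x)
for n in('top','side'):
    t=bot.camera(n);im=t['color']
    print(n,proj(t,[bot.get_obs()['eef_pos']]))
    cv2.imwrite(f'pics/{n}6.png',cv2.resize(im[100:300,240:480],None,fx=3,fy=3) if n=='top' else cv2.resize(im[100:300,200:440],None,fx=3,fy=3))
E
```

```text
clock: 11.95
eef_pos: [0.4373, -0.217, 0.3831]
tool_rot: [-0.706, 0.016, -0.012, 0.707]
ft_force: [1.5, 0.6, 0.4]
grip_width: 0.0003
clock: 12.08
eef_pos: [0.4373, -0.2176, 0.3828]
tool_rot: [-0.706, 0.017, -0.014, 0.707]
ft_force: [-0.8, 0.5, -0.3]
grip_width: 0.0001
t 12.075 p [ 0.43730913 -0.21764996  0.38280381] F [-0.8  0.5 -0.3] tool axes cols
 [[ 0.999 -0.005  0.044]
 [-0.044  0.002  0.999]
 [-0.005 -1.     0.001]]
shift now mm [ 2.7 82.8 -0.9]
turn deg [-0.1 -0.2 -0.3] shift after turn [ 2.3 82.8 -0.8]
top [[393.92337964 218.45446273]]
side [[295.50335151 177.0104689 ]]
```

View pics/top6.png

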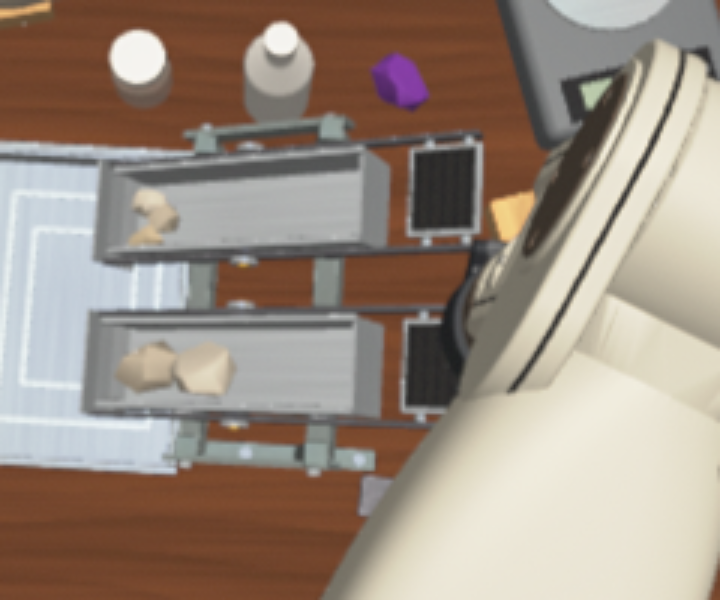

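View pics/side6.png

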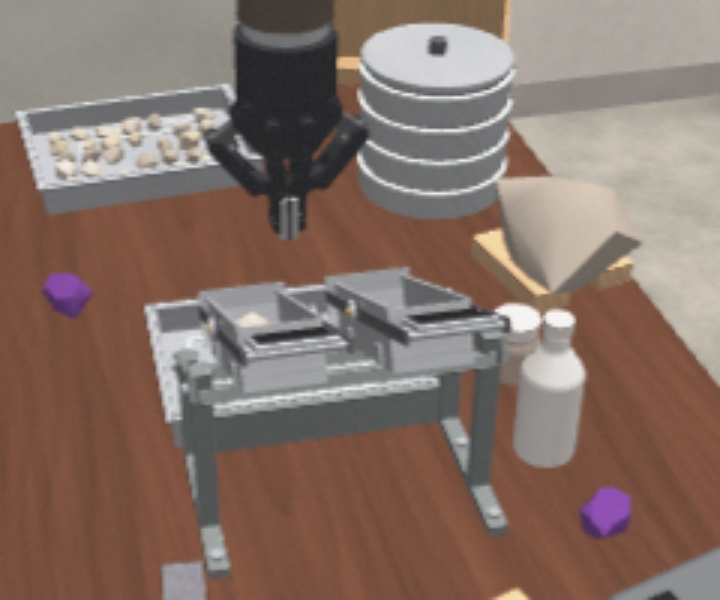

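The shut fingertip is right above the near paddle: tip at zoom (287,235), paddle at (288,338). I'll lower it to just above the pad.

```bash
python3 -m inch '0 0 0 2 25 0 1;0 0 0 0 25 0 1;0 0 0 0 20 0 1;0 0 0 0 10 0 1;0 0 0 0 4 0 1;0 0 0 0 0 0 1'
python3 -m inch '0 0 0 0 4 0 1;0 0 0 0 4 -1 1;0 0 0 0 0 0 1'
python3 - <<'E'
from h import *
t=bot.camera('side');im=t['color']
cv2.imwrite(f'pics/side7.png',cv2.resize(im[160:260,240:380],None,fx=5,fy=5,interpolation=2))
t=bot.camera('top');im=t['color']
cv2.imwrite(f'pics/top7.png',cv2.resize(im[160:260,300:440],None,fx=5,fy=5,interpolation=2))
E
```

```text
clock: 12.92
eef_pos: [0.4408, -0.2159, 0.3016]
tool_rot: [0.707, -0.014, 0.014, -0.707]
ft_force: [0.6, 0.2, -0.2]
grip_width: 0.0003
clock: 13.3
eef_pos: [0.4403, -0.2172, 0.293]
tool_rot: [-0.707, 0.014, -0.014, 0.707]
ft_force: [-0.5, -0.0, -0.0]
grip_width: -0.0002
```

View pics/side7.png

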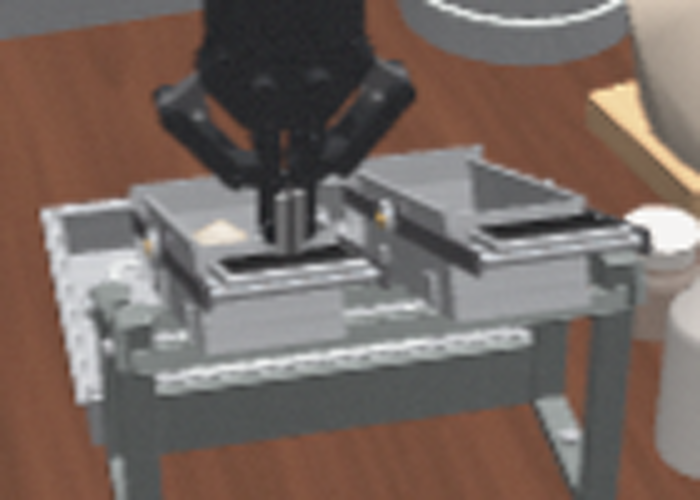

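View pics/top7.png

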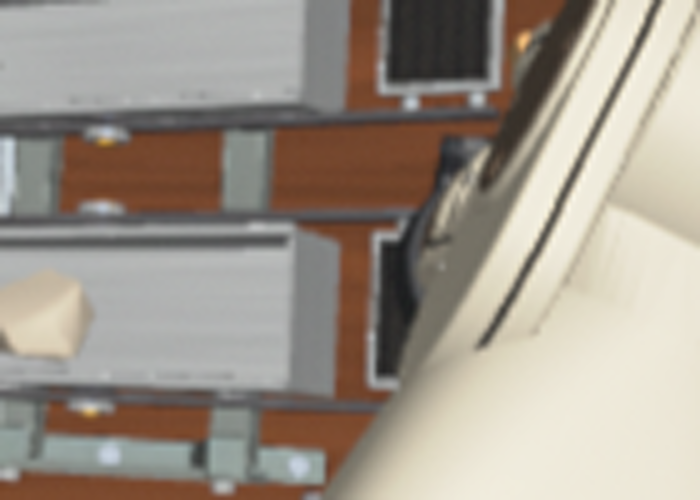

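The tip is just over the middle of the near pad. I'll start pressing along the lever's arc.

```bash
python3 -m inch '0 0 0 0 7 -1 1;0 0 0 0 8 -4 1;0 0 0 0 8 -4 1;0 0 0 0 8 -3 1;0 0 0 0 0 0 1'
python3 - <<'E'
from h import *
t=bot.camera('side');im=t['color']
cv2.imwrite(f'pics/side8.png',cv2.resize(im[160:260,240:380],None,fx=5,fy=5,interpolation=2))
E
```

```text
clock: 14.02
eef_pos: [0.4397, -0.2291, 0.2613]
tool_rot: [-0.707, 0.015, -0.014, 0.707]
ft_force: [0.6, 0.0, 3.3]
grip_width: -0.0001
```

View pics/side8.png

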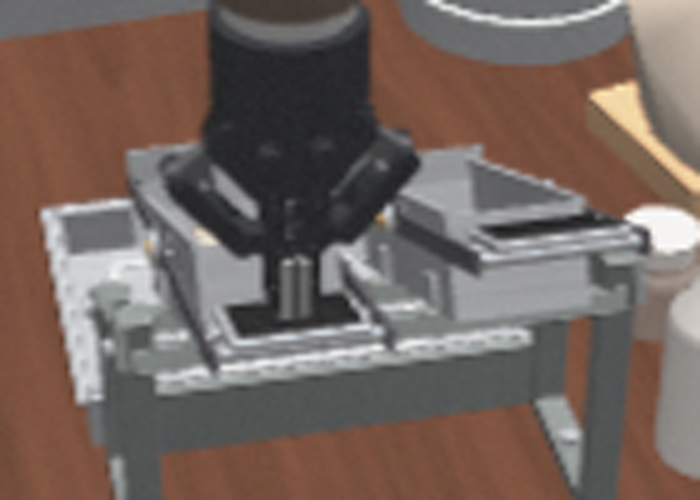

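Contact is good at 3.3 N and the paddle is going down. I'll carry on to just short of the hard stop and hold it there.

```bash
python3 -m inch '0 0 0 0 8 -3 1;0 0 0 0 9 -3 1;0 0 0 0 9 -2 1;0 0 0 0 9 -2 1;0 0 0 0 9 -1 1;0 0 0 0 8 -1 1;0 0 0 0 4 0 1;0 0 0 0 0 0 1;0 0 0 0 0 0 1'
python3 -m inch '0 0 0 0 0 0 1;0 0 0 0 0 0 1;0 0 0 0 0 0 1;0 0 0 0 0 0 1;0 0 0 0 0 0 1;0 0 0 0 0 0 1;0 0 0 0 0 0 1;0 0 0 0 0 0 1'
python3 - <<'E'
from h import *
t=bot.camera('side');im=t['color']
cv2.imwrite(f'pics/side9.png',cv2.resize(im[160:260,240:380],None,fx=5,fy=5,interpolation=2))
t=bot.camera('top');im=t['color']
cv2.imwrite(f'pics/top9.png',cv2.resize(im[120:270,200:440],None,fx=3.2,fy=3.2,interpolation=2))
E
```

```text
clock: 15.2
eef_pos: [0.4396, -0.2412, 0.2066]
tool_rot: [0.707, -0.014, 0.014, -0.707]
ft_force: [-3.3, -2.6, 3.7]
grip_width: 0.0
clock: 16.2
eef_pos: [0.4396, -0.2412, 0.2063]
tool_rot: [0.707, -0.014, 0.014, -0.707]
ft_force: [-1.7, -3.8, 4.0]
grip_width: 0.0001
```

View pics/side9.png

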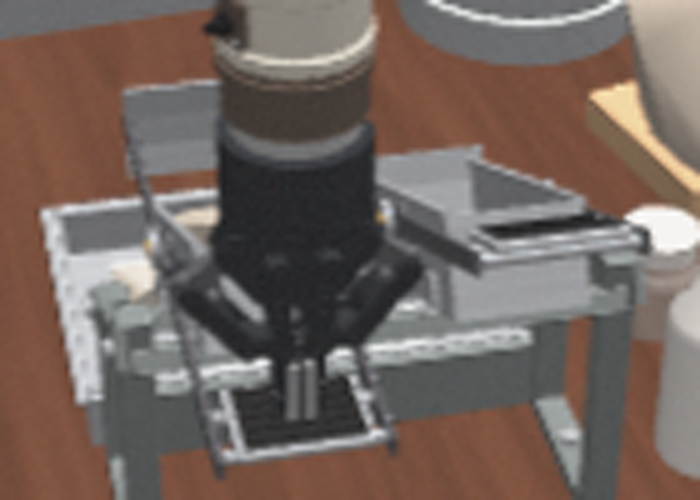

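View pics/top9.png

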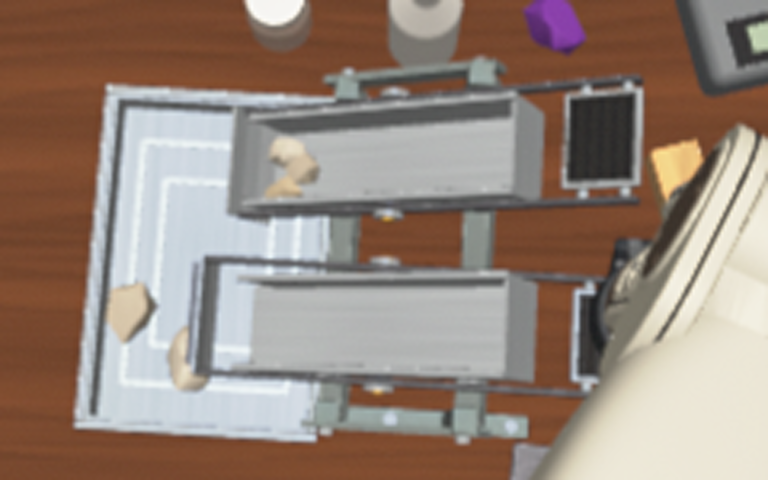

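Both big stones are out and in the tray, at zoom (130,312) and (188,358). The lane is empty and the small stones haven't moved. Now I'll let the paddle up along the same arc.

```bash
python3 -m inch '0 0 0 0 -4 0 1;0 0 0 0 -8 1 1;0 0 0 0 -9 1 1;0 0 0 0 -9 2 1;0 0 0 0 -9 2 1;0 0 0 0 -9 3 1;0 0 0 0 -8 3 1;0 0 0 0 -8 3 1;0 0 0 0 -8 4 1;0 0 0 0 -8 4 1;0 0 0 0 -10 1 1;0 0 0 0 -10 0 1'
python3 -m inch '0 0 0 0 -20 0 1;0 0 0 0 -30 0 1;0 0 0 0 -30 0 1;0 0 0 0 -20 0 1;0 0 0 0 0 -40 1;0 0 0 0 0 -40 1;0 0 0 0 0 -40 1;0 0 0 0 0 0 1;0 0 0 0 0 0 1'
python3 - <<'E'
from h import *
t=bot.camera('side');im=t['color']
cv2.imwrite(f'pics/sidea.png',cv2.resize(im[160:260,220:380],None,fx=5,fy=5,interpolation=2))
t=bot.camera('top');im=t['color']
cv2.imwrite(f'pics/topa.png',cv2.resize(im[100:280,180:450],None,fx=2.9,fy=2.9,interpolation=2))
E
```

```text
clock: 17.8
eef_pos: [0.4404, -0.2176, 0.3069]
tool_rot: [0.707, -0.014, 0.014, -0.707]
ft_force: [-0.4, 0.2, 0.2]
grip_width: 0.0001
clock: 18.92
eef_pos: [0.4356, -0.3372, 0.4063]
tool_rot: [-0.707, 0.014, -0.014, 0.707]
ft_force: [-0.0, -0.2, -0.0]
grip_width: 0.0001
```

View pics/sidea.png

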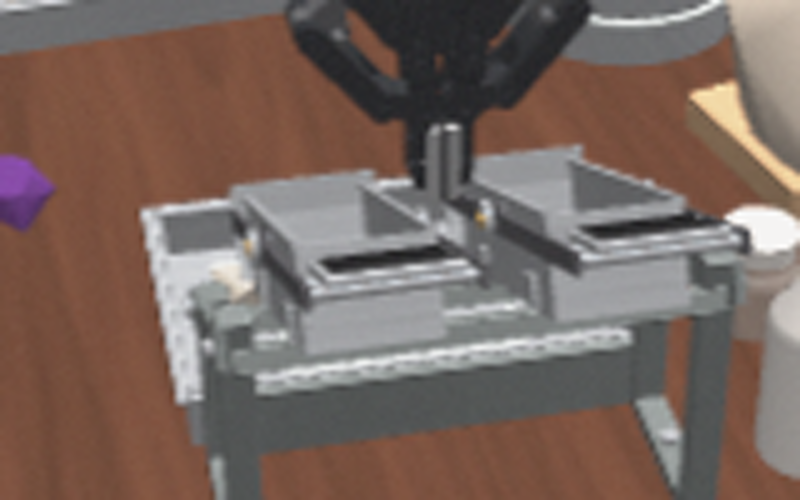

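View pics/topa.png

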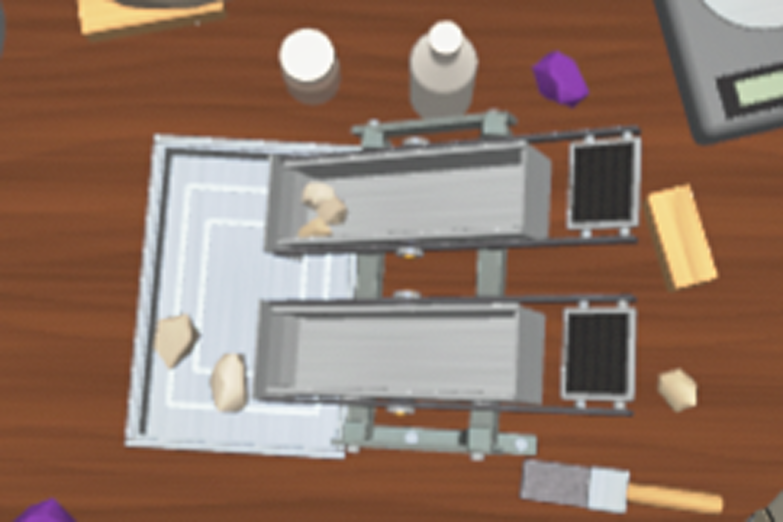

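The near paddle is back at pixel (386,222), where it was at the start, and both gates are shut. The stones are at rest in the tray, and the bystanders and the arm are clear. I'll hand in.

```bash
python3 -m inch '0 0 0 0 0 0 1;0 0 0 0 0 0 1'; python3 -c "
from workcell import bot
print(bot.job_done())"
```

```text
clock: 19.27
eef_pos: [0.4359, -0.3364, 0.4067]
tool_rot: [0.707, -0.013, 0.014, -0.707]
ft_force: [-0.1, -0.9, 0.4]
grip_width: -0.0001
the job is handed in; nothing more can be done
None
```

The job is done and handed in at 19.3 s; no verdict was reported.

- **Tray:** I pushed it home with the open fingers. It stopped against the bar: the force rose to 15 N with no further motion. The image fit, taken just before the last nudges, put it at rack y of about 53 mm, 5 mm off centre and square. Nominal home is 58 mm, so that 5 mm difference is probably error in my rack fit.
- **Stones and gate:** I pressed the near (big-stone) paddle with the shut fingertips at about 4 N, and both big stones slid into the tray. I then let the paddle up along the same arc.
- **Last pictures:** Both big stones are inside the tray. The near paddle is back within a pixel of its starting place, and both gates look shut. The three small stones, the brush, block, jar, bottle and flake look unmoved. The arm is clear and reads almost no force.
- **Not measured:** I judged the gates and stones by eye; I did not measure lever angles or stone speeds. While I held the paddle down there was a sideways force of up to about 4 N, with no visible effect.

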